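# Send the short test tile down the chute

## Robot

A 7-joint arm with a two-finger parallel gripper is mounted at the origin on a cart in front of the work surface, level with it; the furniture and walls round the work are solid. World frame = base frame: x ahead of the robot, y to its left, z up, the work surface at z = 0. Lengths are in m, angles in degrees, forces in N, time in s.
With the tool pointing down it reaches from about 0.425 to 0.875 m from the base axis. Payload 4.7 kg.
Tool frame: the origin (TCP) lies midway between the tips of the shut fingers; the grasp point (between the pads) lies env.grip_point_offset behind it (env.grip_point_offset is the distance from the TCP to the grasp point, in m); x points along the fingers, y is the direction in which the jaws open and shut, and the axes are right-handed (so a half turn about x gives the same grasp; the last joint's range is limited). The gripper opens to 87 mm and grips with 3 to 60 N. Pads are 19 mm wide; open, the fingers measure 117 mm over their backs; the gripper's body (75 mm by 190 mm) begins 51 mm behind the grasp point.
Start: joints at [-71.786, 18.392, -4.016, 83.108, 1.295, 78.541, -3.26], TCP at [0.194, 0.62, 0.223] pointing down, gripper open.
Joint ranges: [-163.93, 163.93], [-17.29, 119.83], [-79.2, 71.16], [3.27, 140.29], [-89.18, 269.18], [5.43, 117.66], [-154.24, 154.24]. Speed limits (degrees/s): [147.25, 147.25, 180, 180, 180, 180, 180].

## Interface

Orientations are given as [roll, pitch, yaw] about the fixed x, y, z axes, in that order (R = Rz(yaw) Ry(pitch) Rx(roll)).
In Python, from cell import readout, read_camera, camera_params, sign_off, spot_in, pinpoint, env gives the robot as it stands.
- The arm moves only by the shell command python3 -m pendant 'ROWS' [OPENING] [FORCE]. ROWS is a JSON object of lists of equal length, an entry for each row: "xyz": the shift along the world's x, y, z in m, a list of three; "turn": the turn about the world's z in rad. A call has 1 to 10 rows; each row shifts and turns the pose as measured when the row begins; what a row does not reach is not made up. A row lasts 1/8 s, in which the tool goes at most 62.5 mm and 10.7 degrees, less where a joint would pass 70% of its speed; a pose out of reach is approached as far as the arm can. A call is refused whole if a number of a shift passes 0.0625 or a number of a turn 0.188, either way. A call with a gripper value outside its range is refused whole. OPENING is the opening, from 0 (shut) to 1 (fully open), set as the call begins (- or left out, the last holds). The fingers move at their own pace and stop on an object; FORCE is the grip in N (left out, the last holds). Time passes only in rows, so rows that do not move let the fingers close. It gives the time, the measured TCP pose, the force and the opening at its end, in the units of the state.
- readout.get_obs(): the state, without advancing time (a new reading comes with each control period).
- read_camera(name): name is "scene" or "side" or "wrist"; returns the picture (384x512x3 uint8, red, green, blue); there is no depth.
- camera_params(name): a dict with "fx", "fy", "cx", "cy" (pixels), "rvec" (rotation vector, rad) and "tvec" (3), from world to camera coordinates, as OpenCV has them; the wrist camera has in their place "hand_eye" (4x4, takes a point from camera to tool coordinates, whose origin is the TCP and whose axes are the tool frame's). Camera axes: x right, y down, z forward; pixel columns grow to the right and rows downward; lengths in m; the calibration is good to about 2 mm. A picture is of the moment at which its call begins: read the wrist's pose just before it. camera_params takes no time and is no camera call.
- sign_off(): hands the job in, once; it reports no verdict.
Trained networks look in the newest picture that a camera, given by its name, has taken for a name from the list of things; names that differ only in an ending like _2 or _b are one class to them, and where a whole thing is asked for, a point or a joint stands for the part that bears it (a point fixed in the world has none). Each returns a list of dicts, best first, with "score" (0 to 1); they miss things now and then, are a little off and sometimes report something else, mostly with a low value. They report only what shows in the picture. A call takes as long as a camera call. They do not tell look-alikes from the thing itself.
- spot_in(camera, name): "at" ([x, y, z] in m, in the coordinates of the camera as it stood for that picture, good to about 4 mm: the middle of the surface that is visible of it).
- pinpoint(camera, name): "at" ([x, y, z] in m, in the coordinates of the camera as it stood for that picture, good to about 4 mm: a listed point, or the origin of a listed thing).
The state is a dict: "time_s": time; "qpos": joint angles; "joint_velocities": joint speeds; "effort": joint torques, N m; "tool_pos": TCP position; "tool_rot": TCP orientation; "force": force on the tool from outside, world axes, zero at the start; "wrist_torque": the same for the moment, N m; "grip_width": finger opening in m.
Only numpy, scipy, OpenCV 4.12 (cv2) and the standard library are available. Lean on these libraries where they do the work, as an engineer would, in place of code of your own. Each camera call takes 0.05 s, during which the arm holds its last target.

## Task

Slide the shutter of the tile station fully open to its stop, then slide the short tile out of its lane and over the lip so that it drops down the chute and lies in the catch tray. The glazed tiles are brittle and the shutter is light: touch both gently. Leave the long tile in its lane, the shutter open, and everything else standing where it is.

Things in the scene. Friction and masses are not known exactly. Their poses are not given: they have to be found in the camera images.
- station: grey tile station fixed to the bench, 250 mm long (x), 104 mm wide (y), 142 mm high at its backstop. Origin on the bench right under the lip of the ledge, mid-width; x points along the lanes to the chute (roughly towards the robot), z up. Ledge: x -96 to 0 mm. Chute mouth: x 0 to 80 mm, under the shutter at first; it slopes down to a catch tray between clear side walls
- lip (a point): middle of the lip where the lane floors end, 120 mm above the station's origin, same axes. Two lanes end here, centred 23.5 mm to either side (y), 39 mm wide, 7 mm deep, floor at the lip's height, slippery plastic (friction 0.12 to 0.18); at the back a backstop (face at x = -80 mm, 22 mm above the floor)
- tray (a point): middle of the catch tray's floor, 8 mm above the bench, 115 mm beyond the lip; the tray reaches from 80 to 150 mm beyond the lip, 98 mm wide
- shutter (a joint): how far the flat aluminium shutter over the chute mouth is slid away from the ledge, in m: 0 shut, 0.072 fully open at its rubber-buffered stop; starts within 10 mm of shut. Friction about 2 N, it stays where it is left. More than 25 N between fingers and shutter is too rough
- shutter_tab (a point): centre of the back face (towards the lanes) of the upright black tab on the shutter, to be pushed along the station's +x. Tab 50 mm wide (y), 10 mm thick (x), its top 14.5 mm above this point; the shutter's top lies 15.5 mm below it, the tile tops 12.5 mm below it. At shutter = 0 it is 25 mm beyond the lip
- short_tile_center (a point): centre of the short tile: plain white ceramic, 56 x 36 x 8 mm (x along its lane; top 4 mm above this point), 42 to 84 g, no holes, in either lane, its middle about 43 mm before the lip. It stands 1 mm proud of the lane walls, no room for fingers behind or beside it: press lightly on top with shut fingertips (4 to 10 N) and drag it. Cracks if pressed with over 18 N
- long_tile_center (a point): centre of the long tile in the other lane: white ceramic, 68 x 36 x 8 mm, with two round 10 mm holes through it. It stays there
- beaker: empty 100 ml glass beaker, 56 mm wide, 70 mm high, a bystander behind the station; origin at its foot
- timer: white timer, 58 x 62 x 18 mm, a bystander lying well to the left; origin at its underside
- vial: capped sample vial, 24 mm wide, 52 mm high, a bystander standing well to the left; origin at its foot
Things that resemble listed ones, but are neither listed nor needed, are in the scene too. Leave any red look-alike of the part that bears short_tile_center alone.

How it is judged:
By the outcome, as a careful person would: the job done as asked, in the order asked, and still so for the second after the job is handed in, with the robot touching nothing.
It also fails if it takes over 61 s, if anything falls off the work surface, if the arm or the gripper's body presses on something with over 40 N, if the wrist force passes 120 N, or if a joint passes its speed limit or range.

## Working session

There is one attempt and no reset: what is moved stays moved. The work goes in short steps, Python scripts to look and compute and a shell command to move; the robot and the scene stay as the last step left them, time stands still between calls to the robot, and variables do not carry over. Pictures are saved under pics/ and viewed, and the job is handed in when it is done.

```bash
ls; mkdir -p pics
cat > h.py <<'E'
import numpy as np, cv2
from scipy.spatial.transform import Rotation as R
from cell import readout, read_camera, camera_params, spot_in, pinpoint, env
def tool():
    o=readout.get_obs(); T=np.eye(4); T[:3,:3]=R.from_euler('xyz',o['tool_rot'],degrees=True).as_matrix(); T[:3,3]=o['tool_pos']; return T
def c2w(cam):
    p=camera_params(cam)
    if 'hand_eye' in p: return tool()@np.array(p['hand_eye'])
    T=np.eye(4); T[:3,:3]=cv2.Rodrigues(np.array(p['rvec'],float))[0]; T[:3,3]=np.ravel(p['tvec']); return np.linalg.inv(T)
def snap(cam,fn):
    M=c2w(cam); im=read_camera(cam); cv2.imwrite('pics/'+fn,im[:,:,::-1]); return M,im
def w(M,at): return (M@np.r_[at,1])[:3]
E
python3 - <<'E'
from h import *
o=readout.get_obs(); print({k:np.round(v,3) for k,v in o.items()}, env.grip_point_offset)
for c in ['scene','side']:
    M,im=snap(c,c+'0.png'); print(c,camera_params(c))
    for n in ['lip','shutter_tab','short_tile_center','long_tile_center','station']:
        print(n,[(round(d['score'],2),w(M,d['at']).round(4)) for d in pinpoint(c,n)][:3])
E
```

```text
pics
{'time_s': np.float64(0.0), 'qpos': array([-71.786,  18.44 ,  -4.016,  83.174,   1.295,  78.54 ,  -3.261]), 'joint_velocities': array([ 0.008,  0.023,  0.108,  0.   , -0.072, -0.041,  0.116]), 'effort': array([ 0.0000e+00, -4.9130e+01, -4.0400e-01, -3.1252e+01, -6.4000e-02,
        4.4000e-02,  0.0000e+00]), 'tool_pos': array([0.194, 0.62 , 0.221]), 'tool_rot': array([ -87.113,   89.891, -104.518]), 'force': array([ 0.762, -0.238, -0.103]), 'wrist_torque': array([ 0.004, -0.087, -0.033]), 'grip_width': np.float64(0.087)} 0.0187
scene {'fx': 379.06630524821486, 'fy': 379.06630524821486, 'cx': 256.50765638506545, 'cy': 194.6368512021603, 'rvec': array([ 2.24309676, -0.75872864,  0.33872842]), 'tvec': array([-0.49907399,  0.27389564,  0.76317092])}
lip [(0.69, array([ 0.4622, -0.265 ,  0.1244])), (0.59, array([ 0.7186, -0.2816,  0.0012]))]
shutter_tab [(0.92, array([ 0.4294, -0.2666,  0.1389]))]
short_tile_center [(0.61, array([ 0.5096, -0.2829,  0.1224]))]
long_tile_center [(0.86, array([ 0.5094, -0.2355,  0.1243]))]
station [(0.84, array([ 0.4657, -0.2655,  0.0007]))]
side {'fx': 408.8566025382017, 'fy': 408.8566025382017, 'cx': 257.725099382728, 'cy': 193.45607322585187, 'rvec': array([ 2.46298422, -0.81112334,  0.25683446]), 'tvec': array([-0.48266615,  0.26685456,  0.87551286])}
lip [(0.6, array([ 0.4613, -0.2628,  0.1197]))]
shutter_tab [(0.86, array([ 0.4309, -0.2658,  0.1423]))]
short_tile_center [(0.94, array([ 0.6376, -0.3694,  0.0098])), (0.63, array([ 0.5071, -0.2788,  0.1269]))]
long_tile_center [(0.95, array([ 0.5095, -0.2368,  0.1233]))]
station [(0.68, array([ 0.4627, -0.2615, -0.0029]))]
```

View pics/scene0.png

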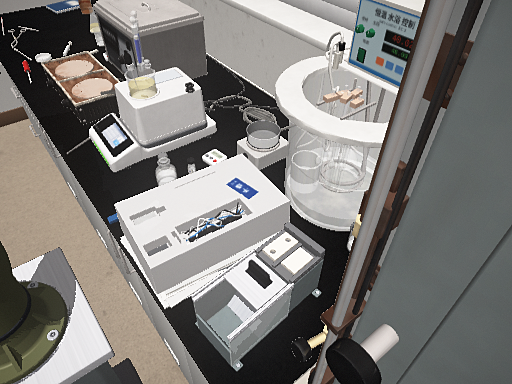

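View pics/side0.png

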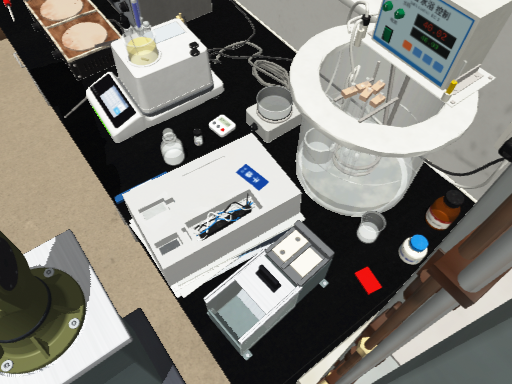

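Run:
```python
from h import *
print(tool().round(3)); print(np.array(camera_params('wrist')['hand_eye']).round(3))
# pixel->world on plane z for station edge points in side view
def pp(c,uv,z):
    p=camera_params(c);M=c2w(c);d=M[:3,:3]@np.array([(uv[0]-p['cx'])/p['fx'],(uv[1]-p['cy'])/p['fy'],1]);o=M[:3,3];return (o+d*(z-o[2])/d[2]).round(3)
for c in ['scene','side']: print(c,c2w(c)[:3,3])
print('side tray corners', pp('side',(248,352),0),pp('side',(323,283),0))
for z in (0,.1,.15): print('machine top near', pp('side',(300,192),z),pp('side',(168,258),z),pp('scene',(288,197),z),pp('scene',(155,270),z))
```

```text
[[ 0.     0.299  0.954  0.194]
 [ 0.     0.954 -0.299  0.62 ]
 [-1.     0.     0.     0.223]
 [ 0.     0.     0.     1.   ]]
[[ 0.    -0.306  0.952 -0.162]
 [ 1.     0.    -0.    -0.   ]
 [ 0.     0.952  0.306 -0.085]
 [ 0.     0.     0.     1.   ]]
scene [ 0.16900709 -0.58069444  0.73535983]
side [ 0.22873206 -0.47955196  0.88792584]
side tray corners [ 0.33  -0.331  0.   ] [ 0.554 -0.312  0.   ]
machine top near [ 0.67  -0.092  0.   ] [ 0.303 -0.051  0.   ] [ 0.703 -0.049  0.   ] [ 0.301 -0.045  0.   ]
machine top near [ 0.62  -0.135  0.1  ] [ 0.295 -0.099  0.1  ] [ 0.631 -0.121  0.1  ] [ 0.283 -0.118  0.1  ]
machine top near [ 0.596 -0.157  0.15 ] [ 0.29  -0.123  0.15 ] [ 0.594 -0.157  0.15 ] [ 0.274 -0.155  0.15 ]
```

Run:
```python
import cv2
a=cv2.imread('pics/side0.png')[210:370,190:350]; cv2.imwrite('pics/side0z.png',cv2.resize(a,(640,640),interpolation=cv2.INTER_CUBIC)[:600])
```

```text
(no output)
```

View pics/side0z.png

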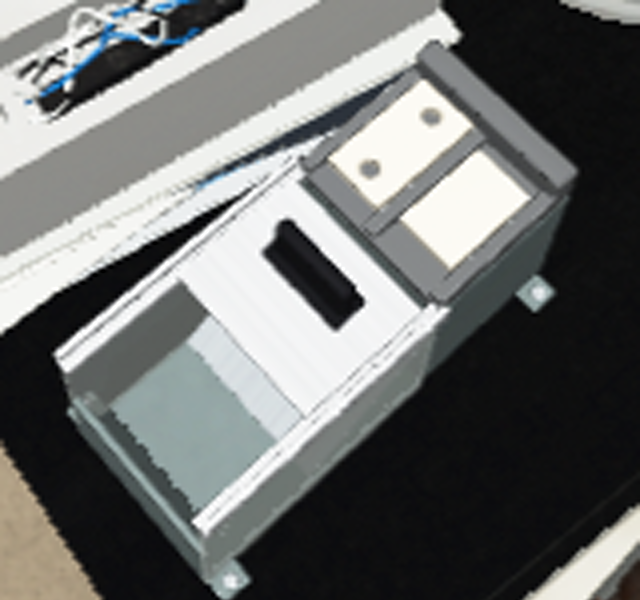

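Run:
```python
from h import *
def ray(c,uv):
    p=camera_params(c);M=c2w(c);d=M[:3,:3]@np.array([(uv[0]-p['cx'])/p['fx'],(uv[1]-p['cy'])/p['fy'],1]);return M[:3,3],d
def tri(a,b):
    (o1,d1),(o2,d2)=ray('scene',a),ray('side',b)
    A=np.c_[d1,-d2];s=np.linalg.lstsq(A,o2-o1,rcond=None)[0];return ((o1+s[0]*d1+o2+s[1]*d2)/2).round(3)
print('beaker',tri((139,40),(139,8)),tri((147,88),(145,55)))
print('balance corner',tri((203,75),(208,52)))
print('machine',tri((288,197),(300,192)),tri((155,270),(168,258)),tri((120,215),(127,185)),tri((240,155),(252,140)))
print('bath lip', tri((275,90),(290,75)))
print('board white sheet', tri((168,305),(180,290)))
```

```text
beaker [0.514 0.322 0.357] [0.514 0.348 0.218]
balance corner [0.592 0.17  0.305]
machine [ 0.596 -0.156  0.148] [ 0.3   -0.057  0.014] [ 0.329  0.273 -0.107] [0.591 0.014 0.161]
bath lip [0.688 0.011 0.304]
board white sheet [ 0.289 -0.117 -0.044]
```

```bash
python3 -m pendant '{"xyz":[[0,0,0.06],[0,0,0.06],[0,0,0.06],[0.01,-0.02,0.05],[0.03,-0.05,0],[0.03,-0.05,0],[0.03,-0.05,0],[0.03,-0.05,0],[0.03,-0.05,0],[0.03,-0.05,0]],"turn":[0,0,0,0,0,0,0,0,0,0]}' 0 10
```

```text
time_s: 1.85
tool_pos: [0.3845, 0.2914, 0.4581]
tool_rot: [73.6, 89.9, 56.8]
force: [1.2, 0.8, 0.2]
grip_width: 0.0015
```

```bash
python3 -m pendant '{"xyz":[[0.012,-0.055,0],[0.012,-0.055,0],[0.012,-0.055,0],[0.01,-0.055,0],[0.01,-0.055,0],[0.01,-0.055,0],[0.01,-0.055,0],[0.005,-0.055,0],[0,-0.055,-0.03],[0,-0.055,-0.04]],"turn":[0.1,0.1,0.1,0.09,0,0,0,0,0,0]}' 0
```

```text
time_s: 3.1
tool_pos: [0.4679, -0.2726, 0.3956]
tool_rot: [12.7, 89.1, 19.0]
force: [0.4, 1.7, 0.3]
grip_width: 0.0007
```

```bash
python3 -m pendant '{"xyz":[[0,0,-0.04],[0,0,-0.03],[0,0,0]],"turn":[0,0,0]}' 0
python3 - <<'E'
from h import *
print(tool().round(3), readout.get_obs()['qpos'])
M,im=snap('wrist','w1.png')
for n in ['lip','shutter_tab','short_tile_center','long_tile_center','station']:
        print(n,[(round(d['score'],2),w(M,d['at']).round(4)) for d in pinpoint('wrist',n)][:3])
E
```

```text
time_s: 3.48
tool_pos: [0.4641, -0.2782, 0.3218]
tool_rot: [13.1, 89.3, 18.7]
force: [-0.4, -0.1, 1.3]
grip_width: 0.0005
[[ 0.012 -0.098  0.995  0.464]
 [ 0.004  0.995  0.097 -0.278]
 [-1.     0.003  0.013  0.322]
 [ 0.     0.     0.     1.   ]] [-24.99457446   2.77769554  56.1500854   91.43661548  -2.87976405
  86.53922685 126.87181083]
lip [(0.86, array([ 0.4633, -0.261 ,  0.1218])), (0.62, array([ 0.4638, -0.2597, -0.0007])), (0.62, array([ 0.5096, -0.2819,  0.1219]))]
shutter_tab [(0.56, array([ 0.4338, -0.266 ,  0.1391]))]
short_tile_center [(0.94, array([ 0.6425, -0.3653,  0.0073])), (0.85, array([ 0.5056, -0.28  ,  0.1236])), (0.61, array([ 0.4651, -0.262 ,  0.1217]))]
long_tile_center [(0.63, array([ 0.5056, -0.2398,  0.1253]))]
station [(0.82, array([ 0.4632, -0.2642, -0.001 ]))]
```

View pics/w1.png

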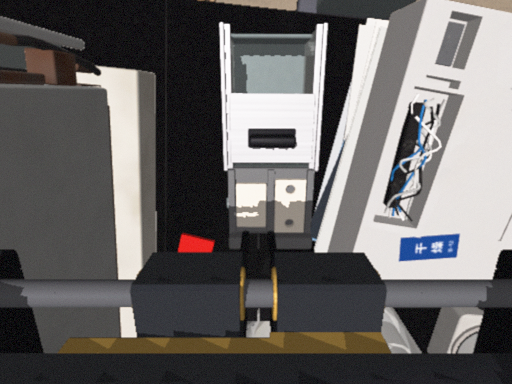

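Run:
```python
from h import *
print(camera_params('wrist')['fx'])
def ray(c,uv):
    p=camera_params(c);M=c2w(c);d=M[:3,:3]@np.array([(uv[0]-p['cx'])/p['fx'],(uv[1]-p['cy'])/p['fy'],1]);return M[:3,3],d/np.linalg.norm(d)
def tri(c1,a,c2,b):
    (o1,d1),(o2,d2)=ray(c1,a),ray(c2,b)
    A=np.c_[d1,-d2];s=np.linalg.lstsq(A,o2-o1,rcond=None)[0];p,q=o1+s[0]*d1,o2+s[1]*d2;return ((p+q)/2).round(3),np.linalg.norm(p-q).round(3)
print(tri('scene',(322,335),'side',(363,347)))
print(tri('scene',(443,58),'side',(452,262)))
# silhouettes: wrist pixel at various z
for uv in [(155,200),(110,200),(100,70),(75,80)]:
    o,d=ray('wrist',uv); print(uv,[(z,(o+d*(z-o[2])/d[2])[:2].round(3)) for z in (0,.1,.15,.2,.25,.3)])
a=[cv2.imread('pics/%s.png'%n) for n in('scene0','side0')]
cv2.imwrite('pics/c.png',cv2.resize(np.hstack([x[150:,250:] for x in a]),(786,351)))
M,im=snap('scene','scene1.png')
```

```text
312.0280663591499
(array([ 0.424, -0.458,  0.228]), np.float64(0.058))
(array([ 0.402, -0.472,  0.633]), np.float64(0.0))
(155, 200) [(0, array([ 0.569, -0.44 ])), (0.1, array([ 0.53 , -0.409])), (0.15, array([ 0.511, -0.393])), (0.2, array([ 0.491, -0.377])), (0.25, array([ 0.471, -0.361])), (0.3, array([ 0.452, -0.346]))]
(110, 200) [(0, array([ 0.577, -0.514])), (0.1, array([ 0.536, -0.467])), (0.15, array([ 0.516, -0.444])), (0.2, array([ 0.495, -0.421])), (0.25, array([ 0.475, -0.397])), (0.3, array([ 0.455, -0.374]))]
(100, 70) [(0, array([ 0.376, -0.518])), (0.1, array([ 0.377, -0.47 ])), (0.15, array([ 0.377, -0.447])), (0.2, array([ 0.377, -0.423])), (0.25, array([ 0.378, -0.399])), (0.3, array([ 0.378, -0.375]))]
(75, 80) [(0, array([ 0.394, -0.555])), (0.1, array([ 0.391, -0.5  ])), (0.15, array([ 0.389, -0.472])), (0.2, array([ 0.388, -0.445])), (0.25, array([ 0.386, -0.417])), (0.3, array([ 0.385, -0.39 ]))]
```

View pics/c.png

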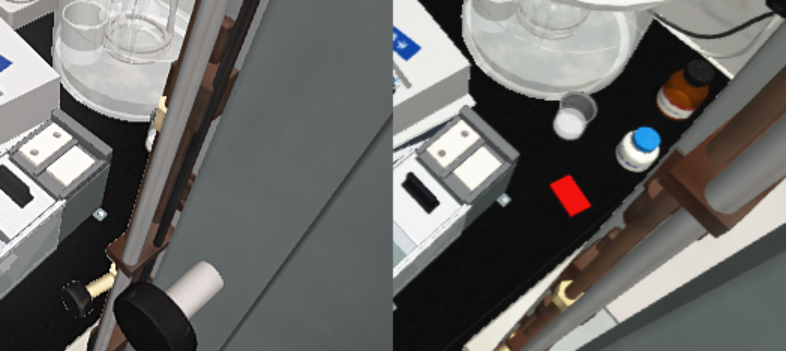

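View pics/scene1.png

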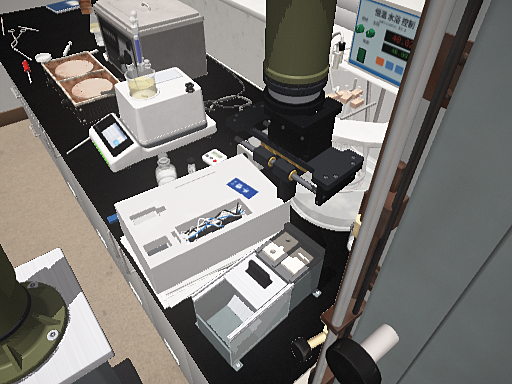

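Run:
```python
from h import *
def ray(c,uv):
    p=camera_params(c);M=c2w(c);d=M[:3,:3]@np.array([(uv[0]-p['cx'])/p['fx'],(uv[1]-p['cy'])/p['fy'],1]);return M[:3,3],d/np.linalg.norm(d)
def tri(c1,a,c2,b):
    (o1,d1),(o2,d2)=ray(c1,a),ray(c2,b)
    A=np.c_[d1,-d2];s=np.linalg.lstsq(A,o2-o1,rcond=None)[0];p,q=o1+s[0]*d1,o2+s[1]*d2;return ((p+q)/2).round(3),np.linalg.norm(p-q).round(3)
print('brk',tri('scene',(325,318),'side',(432,253)))
print('tap scene/wrist',tri('scene',(303,350),'wrist',(40,40)),tri('scene',(323,318),'wrist',(75,62)))
for z in (.25,.3,.35):
  for uv in [(300,120),(330,143),(370,153),(410,150)]:
    o,d=ray('side',uv); print(z,uv,(o+d*(z-o[2])/d[2])[:2].round(3))
# post left edge in scene at heights: plane y?
for uv in [(400,50),(350,250),(320,340)]:
    o,d=ray('scene',uv); print(uv,[(y,(o+d*(y-o[1])/d[1]).round(3)[[0,2]]) for y in (-.5,-.46,-.42,-.38,-.34)])
```

```text
brk (array([ 0.258, -0.516,  0.714]), np.float64(0.171))
tap scene/wrist (array([ 0.36 , -0.45 ,  0.231]), np.float64(0.003)) (array([ 0.389, -0.43 ,  0.246]), np.float64(0.036))
0.25 (300, 120) [ 0.662 -0.063]
0.25 (330, 143) [ 0.671 -0.146]
0.25 (370, 153) [ 0.718 -0.212]
0.25 (410, 150) [ 0.788 -0.254]
0.3 (300, 120) [ 0.628 -0.095]
0.3 (330, 143) [ 0.636 -0.172]
0.3 (370, 153) [ 0.68  -0.233]
0.3 (410, 150) [ 0.745 -0.272]
0.35 (300, 120) [ 0.594 -0.128]
0.35 (330, 143) [ 0.601 -0.198]
0.35 (370, 153) [ 0.641 -0.254]
0.35 (410, 150) [ 0.701 -0.29 ]
(400, 50) [(-0.5, array([0.304, 0.673])), (-0.46, array([0.37 , 0.642])), (-0.42, array([0.437, 0.611])), (-0.38, array([0.504, 0.58 ])), (-0.34, array([0.571, 0.55 ]))]
(350, 250) [(-0.5, array([0.311, 0.539])), (-0.46, array([0.382, 0.442])), (-0.42, array([0.453, 0.345])), (-0.38, array([0.523, 0.248])), (-0.34, array([0.594, 0.151]))]
(320, 340) [(-0.5, array([0.307, 0.416])), (-0.46, array([0.375, 0.257])), (-0.42, array([0.443, 0.099])), (-0.38, array([ 0.512, -0.06 ])), (-0.34, array([ 0.58 , -0.218]))]
```

```bash
python3 -m pendant '{"xyz":[[-0.004,0.012,-0.05],[0,0.002,-0.05],[0,0,-0.05],[0,0,-0.02],[0,0,0]],"turn":[0,0,0,0,0]}' 0;  python3 - <<'E'
from h import *
print(tool().round(4)); print(readout.get_obs()['qpos'].round(1))
snap('side','s2.png')
M,im=snap('wrist','w2.png')
for n in ['lip','shutter_tab','short_tile_center','long_tile_center','station']:
        print(n,[(round(d['score'],2),w(M,d['at']).round(4)) for d in pinpoint('wrist',n)][:3])
E
```

```text
time_s: 4.45
tool_pos: [0.4648, -0.2642, 0.1539]
tool_rot: [-5.6, 88.5, 0.2]
force: [0.4, 0.1, 0.6]
grip_width: 0.0002
[[ 2.540e-02 -1.012e-01  9.945e-01  4.648e-01]
 [ 1.000e-04  9.949e-01  1.012e-01 -2.642e-01]
 [-9.997e-01 -2.500e-03  2.530e-02  1.539e-01]
 [ 0.000e+00  0.000e+00  0.000e+00  1.000e+00]]
[-23.8   8.2  55.6 107.4  -8.2  66.9 130.3]
lip [(0.98, array([ 0.4626, -0.261 ,  0.1225]))]
shutter_tab [(0.79, array([ 0.4314, -0.267 ,  0.1381]))]
short_tile_center []
long_tile_center []
station [(0.7, array([ 0.4626, -0.2626, -0.0017]))]
```

View pics/w2.png

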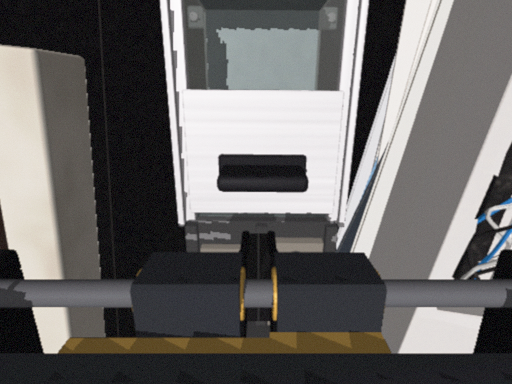

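View pics/s2.png

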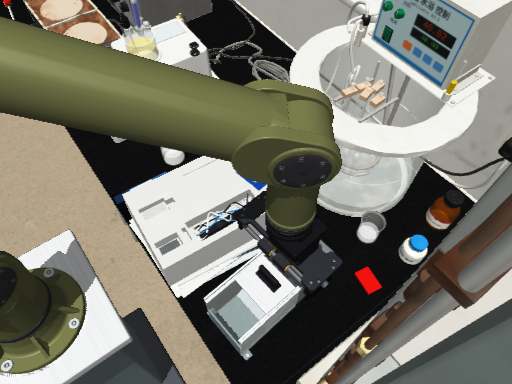

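```bash
python3 -m pendant '{"xyz":[[0,0,-0.02],[0,0,-0.002],[-0.012,-0.001,0],[-0.004,0,0],[0,0,0]],"turn":[0,0,0,0,0]}' 0
```

```text
time_s: 5.42
tool_pos: [0.4506, -0.2671, 0.1367]
tool_rot: [-7.2, 88.0, -1.4]
force: [0.7, 0.1, -0.5]
grip_width: 0.0002
```

```bash
python3 -m pendant '{"xyz":[[-0.004,0,-0.002],[-0.004,0,-0.001],[-0.004,0,0],[-0.004,0,0]],"turn":[0,0,0,0]}' 0; python3 -m pendant '{"xyz":[[-0.005,0,0],[-0.005,0,0],[-0.005,0,0]],"turn":[0,0,0]}' 0
```

```text
time_s: 5.92
tool_pos: [0.4359, -0.2673, 0.1347]
tool_rot: [-9.2, 87.7, -3.4]
force: [1.6, 0.4, -0.2]
grip_width: 0.0005
time_s: 6.3
tool_pos: [0.4206, -0.2677, 0.135]
tool_rot: [-10.2, 87.6, -4.4]
force: [2.1, -0.6, 0.0]
grip_width: 0.0004
```

```bash
python3 -m pendant '{"xyz":[[-0.005,-0.0005,0],[-0.005,-0.0005,0],[-0.005,-0.0005,0],[-0.005,-0.0005,0],[-0.005,-0.0005,0]],"turn":[0,0,0,0,0]}' 0
python3 - <<'E'
from h import *
M,im=snap('wrist','w3.png'); print(tool()[:3,3].round(4))
for n in ['lip','shutter_tab']:
        print(n,[(round(d['score'],2),w(M,d['at']).round(4)) for d in pinpoint('wrist',n)][:3])
E
```

```text
time_s: 6.92
tool_pos: [0.3937, -0.2701, 0.135]
tool_rot: [-9.4, 87.6, -3.6]
force: [2.5, -0.4, -0.1]
grip_width: 0.0007
[ 0.393  -0.2703  0.1349]
lip [(0.93, array([ 0.465 , -0.2621,  0.1213]))]
shutter_tab [(0.89, array([ 0.3832, -0.27  ,  0.1386]))]
```

View pics/w3.png

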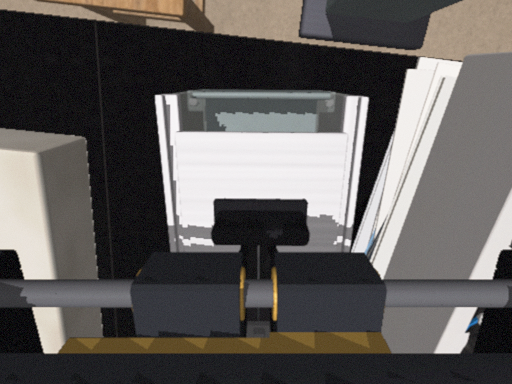

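```bash
python3 -m pendant '{"xyz":[[-0.004,-0.0004,0],[-0.004,-0.0004,0],[-0.003,0,0]],"turn":[0,0,0]}' 0; for i in 1; do python3 -m pendant '{"xyz":[[-0.002,0,0],[-0.001,0,0]],"turn":[0,0]}' 0;done;  python3 -m pendant '{"xyz":[[-0.0015,0,0]],"turn":[0]}' 0;  python3 -m pendant '{"xyz":[[-0.0015,0,0]],"turn":[0]}' 0
```

```text
time_s: 7.45
tool_pos: [0.3822, -0.2709, 0.1348]
tool_rot: [-9.5, 87.7, -3.7]
force: [2.4, -1.0, -0.5]
grip_width: 0.0007
time_s: 7.7
tool_pos: [0.3799, -0.271, 0.1351]
tool_rot: [-9.9, 87.5, -4.0]
force: [5.8, -0.2, -2.1]
grip_width: 0.0006
time_s: 7.82
tool_pos: [0.3799, -0.2708, 0.1355]
tool_rot: [-10.3, 87.3, -4.4]
force: [6.5, -0.3, -1.9]
grip_width: 0.0006
time_s: 7.95
tool_pos: [0.3799, -0.2707, 0.1359]
tool_rot: [-10.7, 87.2, -4.8]
force: [6.9, 0.3, -2.4]
grip_width: 0.0005
```

```bash
python3 -m pendant '{"xyz":[[-0.003,0,0]],"turn":[0]}' 0;  python3 -m pendant '{"xyz":[[-0.004,0,0]],"turn":[0]}' 0
python3 - <<'E'
from h import *
M,im=snap('wrist','w4.png'); print(tool().round(4))
for n in ['lip','shutter_tab','tray']:
        print(n,[(round(d['score'],2),w(M,d['at']).round(4)) for d in pinpoint('wrist',n)][:3])
E
```

```text
time_s: 8.07
tool_pos: [0.3798, -0.2705, 0.1368]
tool_rot: [-11.4, 86.8, -5.4]
force: [10.6, -0.2, -3.8]
grip_width: 0.0005
time_s: 8.2
tool_pos: [0.3798, -0.2702, 0.138]
tool_rot: [-12.0, 86.3, -6.0]
force: [12.8, -0.8, -3.7]
grip_width: 0.0001
[[ 0.0642 -0.1043  0.9925  0.3798]
 [-0.0064  0.9945  0.1049 -0.2702]
 [-0.9979 -0.0131  0.0632  0.1382]
 [ 0.      0.      0.      1.    ]]
lip [(0.83, array([ 0.4625, -0.2606,  0.1212]))]
shutter_tab [(0.65, array([ 0.3679, -0.2719,  0.1387]))]
tray []
```

View pics/w4.png

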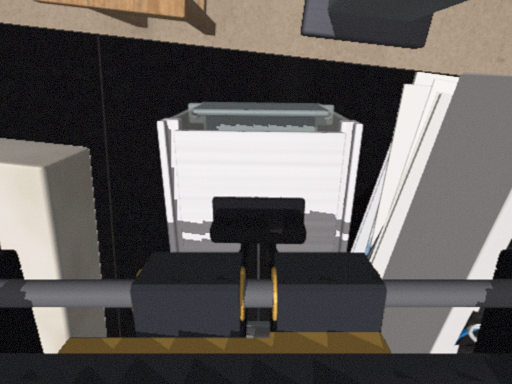

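```bash
python3 -m pendant '{"xyz":[[0.006,0.0005,0],[0.012,0.001,0.03],[0.04,0.001,0.05],[0.04,0,0.04],[0.02,-0.005,0.02],[0,0,0]],"turn":[0,0,0,0,0,0]}' 0
python3 - <<'E'
from h import *
M,im=snap('wrist','w5.png'); print(tool().round(4)); print(readout.get_obs()['qpos'].round(1))
for n in ['lip','shutter_tab','short_tile_center','long_tile_center']:
        print(n,[(round(d['score'],2),w(M,d['at']).round(4)) for d in pinpoint('wrist',n)][:3])
snap('side','s5.png')
E
```

```text
time_s: 9.15
tool_pos: [0.4946, -0.2709, 0.2786]
tool_rot: [-9.6, 87.3, -3.6]
force: [0.4, -0.9, -0.3]
grip_width: 0.0005
[[ 0.0458 -0.1042  0.9935  0.4934]
 [-0.0015  0.9945  0.1044 -0.2706]
 [-0.999  -0.0063  0.0454  0.2777]
 [ 0.      0.      0.      1.    ]]
[-25.3   5.8  56.4  94.6  -6.2  79.9 127.9]
lip [(0.64, array([ 0.4617, -0.2607,  0.1226]))]
shutter_tab [(0.64, array([ 0.3676, -0.2726,  0.1397]))]
short_tile_center [(0.93, array([ 0.645 , -0.3638,  0.0051])), (0.63, array([ 0.5073, -0.2772,  0.1245]))]
long_tile_center [(0.98, array([ 0.507 , -0.237 ,  0.1235]))]
```

View pics/w5.png

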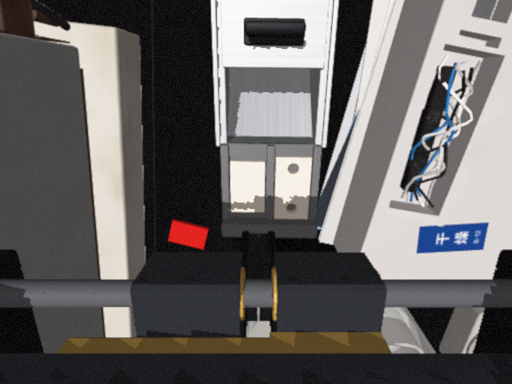

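Run:
```python
from h import *
import cv2
im=cv2.imread('pics/w5.png'); c=im[125:240,210:330]; cv2.imwrite('pics/w5z.png',cv2.resize(c,(600,575),interpolation=cv2.INTER_CUBIC))
p=camera_params('wrist');M=c2w('wrist')
def pp(u,v,z):
    d=M[:3,:3]@np.array([(u-p['cx'])/p['fx'],(v-p['cy'])/p['fy'],1]);o=M[:3,3];return (o+d*(z-o[2])/d[2]).round(4)
for q in [(230,161),(265,161),(266,213),(232,217),(276,157),(311,157),(275,218),(309,219)]: print(q,pp(*q,.123))
print(pp(222,144,.127),pp(319,143,.127))
```

```text
(230, 161) [ 0.4829 -0.3012  0.123 ]
(265, 161) [ 0.4791 -0.2654  0.123 ]
(266, 213) [ 0.5369 -0.2579  0.123 ]
(232, 217) [ 0.5456 -0.2945  0.123 ]
(276, 157) [ 0.4738 -0.2547  0.123 ]
(311, 157) [ 0.47   -0.2192  0.123 ]
(275, 218) [ 0.5419 -0.2474  0.123 ]
(309, 219) [ 0.5391 -0.21    0.123 ]
[ 0.4653 -0.3101  0.127 ] [ 0.4543 -0.2143  0.127 ]
```

View pics/w5z.png

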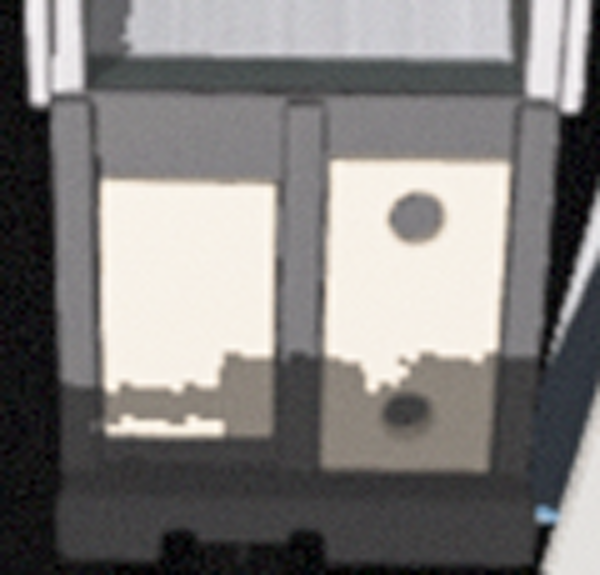

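```bash
python3 -m pendant '{"xyz":[[0.02,-0.007,-0.03],[0.01,-0.002,-0.04],[0,0,-0.04],[0,0,-0.015],[0,0,-0.005],[0,0,0]],"turn":[0,0,0,0,0,0]}' 0
python3 - <<'E'
from h import *
print(tool().round(4))
M,im=snap('wrist','w6.png')
M,im=snap('side','s6.png')
a=im[170:330,190:350,::-1]; cv2.imwrite('pics/s6z.png',cv2.resize(a,(600,600),interpolation=cv2.INTER_CUBIC))
E
```

```text
time_s: 10.2
tool_pos: [0.521, -0.2791, 0.1453]
tool_rot: [1.0, 87.0, 6.9]
force: [0.6, 0.2, 0.5]
grip_width: 0.0006
[[ 5.210e-02 -1.022e-01  9.934e-01  5.210e-01]
 [ 6.300e-03  9.948e-01  1.021e-01 -2.791e-01]
 [-9.986e-01  9.000e-04  5.250e-02  1.453e-01]
 [ 0.000e+00  0.000e+00  0.000e+00  1.000e+00]]
```

View pics/w6.png

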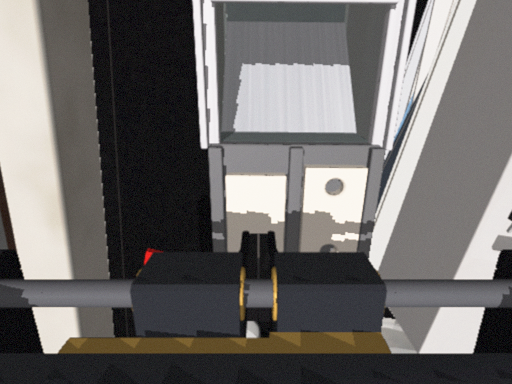

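View pics/s6z.png

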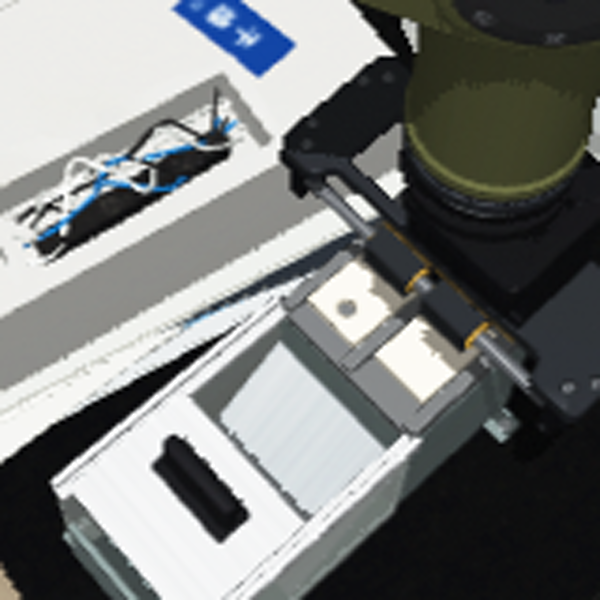

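```bash
python3 -m pendant '{"xyz":[[0,0,-0.012],[0,0,-0.004],[0,0,0]],"turn":[0,0,0]}' 0;  python3 -m pendant '{"xyz":[[0,0,-0.002]],"turn":[0]}' 0
```

```text
time_s: 10.68
tool_pos: [0.5226, -0.2796, 0.1306]
tool_rot: [-0.5, 86.8, 5.4]
force: [-0.1, -0.9, 0.4]
grip_width: 0.0005
time_s: 10.8
tool_pos: [0.5227, -0.2798, 0.1287]
tool_rot: [-0.7, 86.7, 5.2]
force: [-1.5, 0.5, 9.1]
grip_width: 0.0005
```

```bash
python3 -m pendant '{"xyz":[[-0.002,0,-0.001]],"turn":[0]}' 0;  python3 -m pendant '{"xyz":[[-0.003,0,-0.001]],"turn":[0]}' 0
```

```text
time_s: 10.92
tool_pos: [0.522, -0.2801, 0.1288]
tool_rot: [-1.7, 86.6, 4.2]
force: [0.8, 0.3, 6.7]
grip_width: 0.0004
time_s: 11.05
tool_pos: [0.5201, -0.2806, 0.1289]
tool_rot: [-2.7, 86.5, 3.2]
force: [1.9, 0.9, 4.5]
grip_width: 0.0005
```

```bash
python3 -m pendant '{"xyz":[[-0.004,0,-0.0015]],"turn":[0]}' 0;  python3 -m pendant '{"xyz":[[-0.004,0,-0.0018],[-0.004,0,-0.0018]],"turn":[0,0]}' 0
python3 - <<'E'
from h import *
M,im=snap('wrist','w7.png')
M,im=snap('side','s7.png')
a=im[170:330,190:350,::-1]; cv2.imwrite('pics/s7z.png',cv2.resize(a,(600,600),interpolation=cv2.INTER_CUBIC))
E
```

```text
time_s: 11.18
tool_pos: [0.5175, -0.2812, 0.1289]
tool_rot: [-3.8, 86.3, 2.1]
force: [0.8, -0.1, 8.2]
grip_width: 0.0005
time_s: 11.42
tool_pos: [0.5131, -0.2822, 0.1289]
tool_rot: [-5.5, 85.8, 0.5]
force: [2.1, 1.2, 8.2]
grip_width: 0.0006
```

View pics/w7.png

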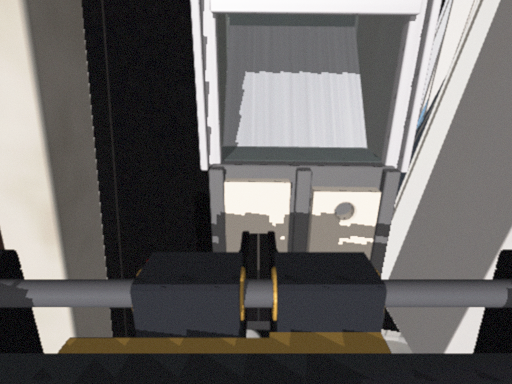

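View pics/s7z.png

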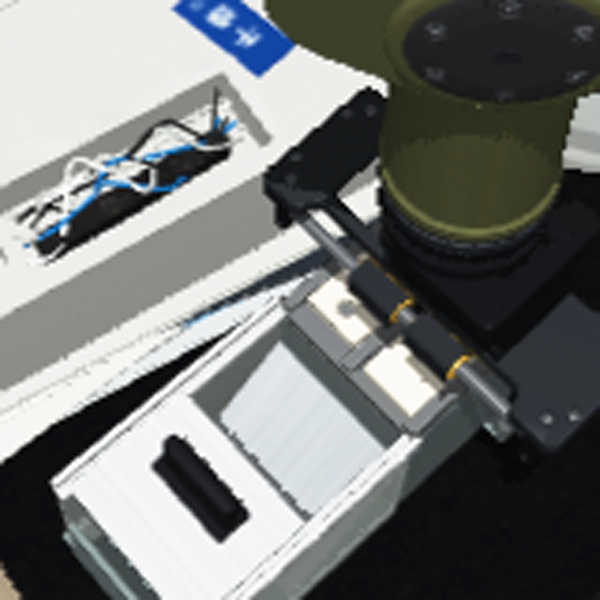

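```bash
python3 -m pendant '{"xyz":[[-0.005,0,-0.0016],[-0.005,0,-0.0016],[-0.005,0,-0.0016]],"turn":[0,0,0]}' 0;  python3 -m pendant '{"xyz":[[-0.005,0,-0.0016],[-0.005,0,-0.0016]],"turn":[0,0]}' 0
python3 - <<'E'
from h import *
M,im=snap('wrist','w8.png')
E
```

```text
time_s: 11.9
tool_pos: [0.5028, -0.2831, 0.129]
tool_rot: [-6.7, 85.1, -0.6]
force: [1.5, 0.4, 7.6]
grip_width: 0.0006
time_s: 12.15
tool_pos: [0.4961, -0.2838, 0.1291]
tool_rot: [-7.3, 84.6, -1.2]
force: [0.5, 1.0, 7.5]
grip_width: 0.0005
```

View pics/w8.png

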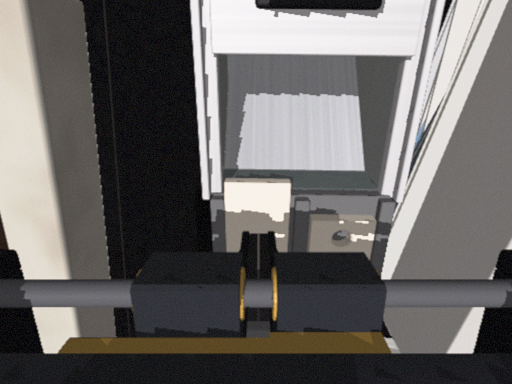

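```bash
python3 -m pendant '{"xyz":[[-0.005,0,-0.0014],[-0.005,0,-0.0014],[-0.005,0,-0.0014]],"turn":[0,0,0]}' 0;  python3 -m pendant '{"xyz":[[-0.004,0,-0.0014]],"turn":[0]}' 0
python3 - <<'E'
from h import *
M,im=snap('wrist','w9.png')
E
```

```text
time_s: 12.58
tool_pos: [0.4849, -0.2848, 0.1292]
tool_rot: [-7.9, 84.0, -1.8]
force: [0.9, 0.3, 6.6]
grip_width: 0.0009
time_s: 12.7
tool_pos: [0.4823, -0.2851, 0.1292]
tool_rot: [-8.0, 83.8, -1.9]
force: [1.3, 0.9, 7.6]
grip_width: 0.0005
```

View pics/w9.png

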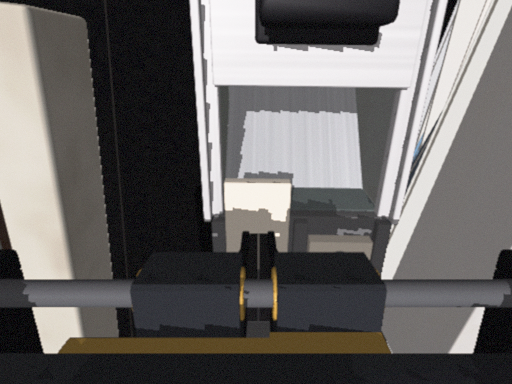

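```bash
python3 -m pendant '{"xyz":[[-0.004,0,-0.0012],[-0.004,0,-0.0012]],"turn":[0,0]}' 0;  python3 -m pendant '{"xyz":[[-0.004,0,-0.001]],"turn":[0]}' 0
python3 - <<'E'
from h import *
M,im=snap('wrist','w10.png')
M,im=snap('side','s10.png')
a=im[170:330,190:350,::-1]; cv2.imwrite('pics/s10z.png',cv2.resize(a,(600,600),interpolation=cv2.INTER_CUBIC))
E
```

```text
time_s: 13.0
tool_pos: [0.4765, -0.2857, 0.1293]
tool_rot: [-8.1, 83.4, -2.1]
force: [1.0, 0.2, 7.1]
grip_width: 0.0006
time_s: 13.12
tool_pos: [0.4733, -0.2859, 0.1292]
tool_rot: [-8.2, 83.3, -2.2]
force: [-0.2, 1.0, 4.7]
grip_width: 0.0003
```

View pics/w10.png

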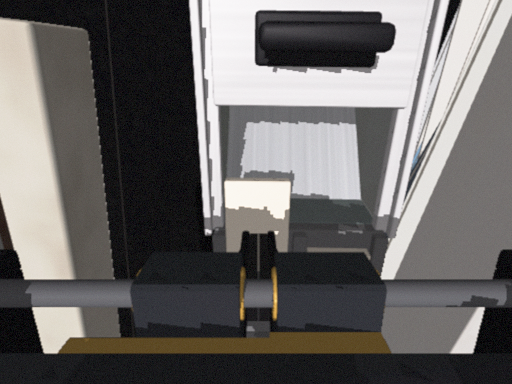

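View pics/s10z.png

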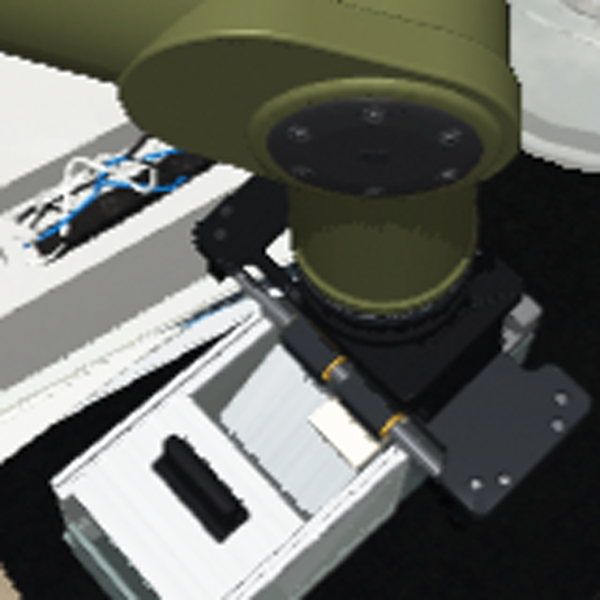

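```bash
python3 -m pendant '{"xyz":[[-0.004,0,-0.001]],"turn":[0]}' 0;  python3 -m pendant '{"xyz":[[-0.004,0,-0.001]],"turn":[0]}' 0; python3 -m pendant '{"xyz":[[-0.004,0,-0.001]],"turn":[0]}' 0;python3 - <<'E'
from h import *
M,im=snap('wrist','w11.png')
E
```

```text
time_s: 13.35
tool_pos: [0.4693, -0.2864, 0.1288]
tool_rot: [-8.3, 83.3, -2.2]
force: [0.1, 0.7, 5.4]
grip_width: 0.0008
time_s: 13.48
tool_pos: [0.4656, -0.2867, 0.1283]
tool_rot: [-8.4, 83.2, -2.4]
force: [-0.1, 0.3, 5.5]
grip_width: 0.0005
time_s: 13.6
tool_pos: [0.4618, -0.2871, 0.1279]
tool_rot: [-8.5, 83.1, -2.5]
force: [-0.1, 0.0, 5.6]
grip_width: 0.0004
```

View pics/w11.png

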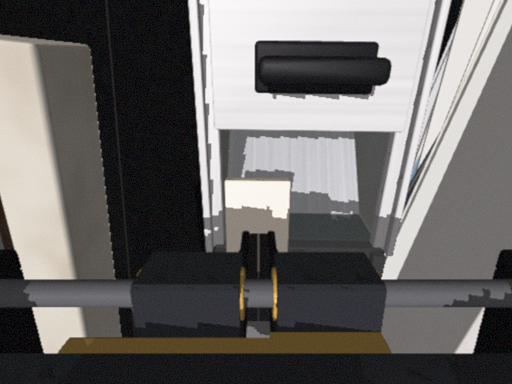

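```bash
python3 -m pendant '{"xyz":[[0,0,0.01],[0,0,0.03],[0,0,0.03],[0,0,0.03]],"turn":[0,0,0,0]}' 0;python3 - <<'E'
from h import *
M,im=snap('wrist','w12.png')
M,im=snap('side','s12.png')
a=im[210:370,190:350,::-1]; cv2.imwrite('pics/s12z.png',cv2.resize(a,(600,600),interpolation=cv2.INTER_CUBIC))
E
```

```text
time_s: 14.15
tool_pos: [0.4568, -0.286, 0.2275]
tool_rot: [-7.4, 83.7, -1.5]
force: [0.3, 0.9, -0.5]
grip_width: 0.0007
```

View pics/w12.png

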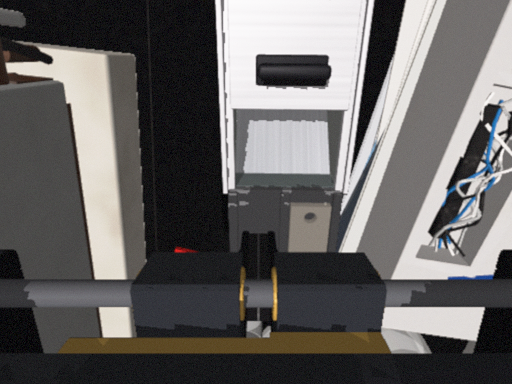

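View pics/s12z.png

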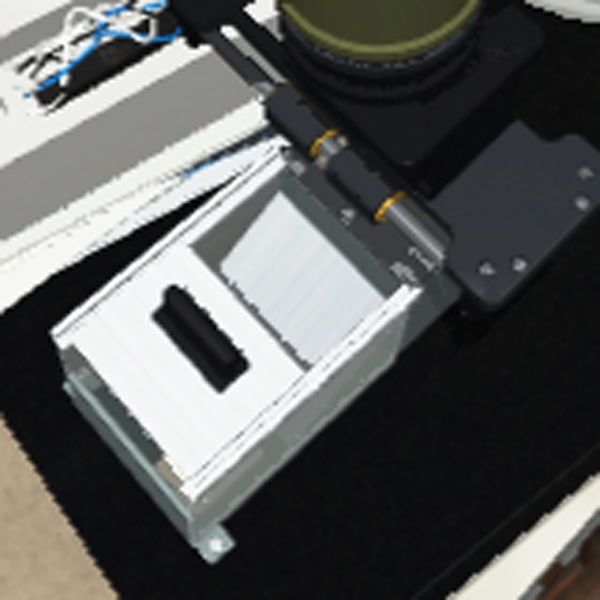

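```bash
python3 -m pendant '{"xyz":[[0,0,0.03],[0,0.01,0.05],[0,0.02,0.04],[0,0.02,0],[0,0,0],[0,0,0]],"turn":[0,0,0,0,0,0]}' 0;python3 - <<'E'
from h import *
print(tool()[:3,3])
for c in ['wrist','side','scene']:
    M,im=snap(c,c+'13.png')
    for n in ['lip','shutter_tab','short_tile_center','long_tile_center','beaker','timer','vial']:
        print(c,n,[(round(d['score'],2),w(M,d['at']).round(4)) for d in pinpoint(c,n)][:3])
    if c!='wrist':
        a=(im[230:370,190:330] if c=='side' else im[240:380,180:320])[:,:,::-1]; cv2.imwrite('pics/%s13z.png'%c,cv2.resize(a,(600,600),interpolation=cv2.INTER_CUBIC))
E
```

```text
time_s: 15.0
tool_pos: [0.4548, -0.2361, 0.3486]
tool_rot: [-7.4, 83.8, -1.7]
force: [-0.1, -0.2, -0.7]
grip_width: 0.0001
[ 0.45483431 -0.23608473  0.3486493 ]
wrist lip [(0.68, array([ 0.4668, -0.2608,  0.1219]))]
wrist shutter_tab [(0.92, array([ 0.3691, -0.2705,  0.1389]))]
wrist short_tile_center [(0.86, array([ 0.6426, -0.3667,  0.0062])), (0.67, array([ 0.4636, -0.2632, -0.0007]))]
wrist long_tile_center [(0.87, array([ 0.5083, -0.2384,  0.124 ]))]
wrist beaker [(0.62, array([ 0.5041, -0.2382,  0.1232]))]
wrist timer [(0.65, array([ 0.6316,  0.2138, -0.0009]))]
wrist vial [(0.68, array([0.5427, 0.2018, 0.0017]))]
side lip [(0.77, array([ 0.462 , -0.2635,  0.1224])), (0.6, array([0.6332, 0.216 , 0.0073]))]
side shutter_tab [(0.62, array([ 0.3672, -0.2721,  0.1402]))]
side short_tile_center [(0.58, array([ 0.3472, -0.2965,  0.0144]))]
side long_tile_center [(0.75, array([ 0.5056, -0.2375,  0.1213]))]
side beaker [(0.6, array([ 0.7203, -0.2803,  0.0029]))]
side timer [(0.71, array([0.6322, 0.2134, 0.0069]))]
side vial [(0.71, array([ 0.3488, -0.2719,  0.0107])), (0.64, array([0.55  , 0.2031, 0.0023]))]
scene lip [(0.6, array([ 0.4608, -0.2605,  0.1233]))]
scene shutter_tab [(0.97, array([ 0.3661, -0.2704,  0.1359]))]
scene short_tile_center [(0.58, array([ 0.346 , -0.3013,  0.0104]))]
scene long_tile_center [(0.65, array([ 0.5085, -0.2341,  0.1233]))]
scene beaker [(0.47, array([ 0.7185, -0.2834, -0.0011]))]
scene timer [(0.68, array([0.6305, 0.2086, 0.0013]))]
scene vial [(0.49, array([ 0.5064, -0.237 ,  0.1215])), (0.48, array([0.5456, 0.2013, 0.0015]))]
```

View pics/side13z.png

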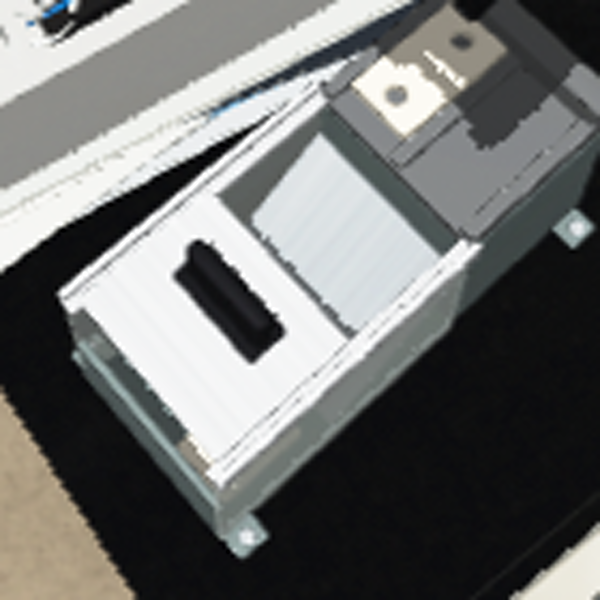

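View pics/scene13z.png

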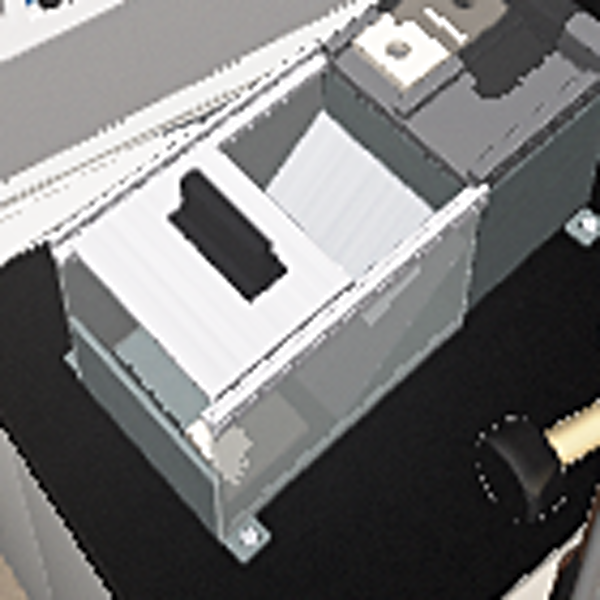

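View pics/side13.png

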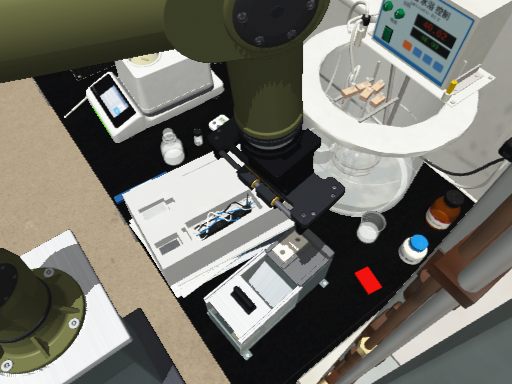

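```bash
python3 -c "
from cell import sign_off; print(sign_off())"
```

```text
the job is handed in; nothing more can be done
None
```

I slid the shutter fully open, then dragged the short tile over the lip, and it is now lying in the catch tray. I handed the job in at about 15.5 s, with the arm lifted clear.

- **Shutter:** I pushed the tab with shut fingers until it stopped moving. The highest force I read was about 13 N, including one extra push at the stop. In the last pictures all three cameras put the tab at x ≈ 0.366–0.369 m, about 95–97 mm beyond the lip. That matches fully open to within the measuring error.
- **Short tile:** I pressed on it with about 4.5–9 N and dragged it about 60 mm until it tipped over the lip. The side and scene cameras both find it in the tray at about (0.347, -0.299), with its centre about 12 mm above the bench, which fits it lying flat. Those detections scored only about 0.58, but the pictures also show the tile through the clear wall.
- **Left alone:** The long tile is still in its lane, and the red look-alike is still on the bench. The beaker, timer and vial are standing in the last pictures; I had no starting measurements of those three to compare.
- **Disagreements:**
  - Contact with the tile came at a tool height of 0.129 m, where 0.123 m was expected.
  - The wrist camera's network did not find the tile in the tray. It reported the red look-alike and a false hit at the station's origin instead.

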